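# Pop the carver's blade drawer with the release pin

### The arm

A 7-joint arm with a two-finger parallel gripper is mounted at the origin on the work surface. World frame = base frame: x ahead of the robot, y to its left, z up, the work surface at z = 0. Lengths are in m, angles in rad, forces in N, time in s.
With the tool pointing down it reaches from about 0.425 to 0.925 m from the base axis. Payload 6.8 kg.
Tool frame: the origin (TCP) lies on the front face of the gripper's body, between the roots of the fingers; the fingertips stand 73 mm ahead of it and the grasp point (between the pads) lies 54 mm ahead of it; z points along the fingers, y is the line along which they close (so a half turn about z gives the same grasp; the last joint's range is limited). The gripper opens to 85 mm and grips with 20 to 120 N. Pads are 22 mm wide; open, the fingers measure 114 mm over their backs; the gripper's body (76 mm by 85 mm) begins 54 mm behind the grasp point. The pads swing forward as they close: fully open they stand 13 mm farther back than shut.
Start: joints at [-1.248, 0.477, 0.022, 1.555, -0.011, 1.109, -0.083], TCP at [0.282, 0.613, 0.304] pointing down, gripper open.
Joint ranges: [-2.96, 2.96], [-0.34, 2.1], [-1.41, 1.46], [0.24, 2.44], [-1.37, 4.51], [0.17, 1.92], [-2.96, 2.96]. Speed limits (rad/s): [2.39, 2.39, 3.14, 3.14, 3.14, 3.14, 3.14].

### API

Orientations are given as a rotation vector (axis times angle).
In Python, from cell import * gives the robot as it stands.
- The arm moves only by the tool servo_tool, never from a script. Its argument "plan" is a list of rows, each a list of 5 numbers: the shift along the world's x, y, z in units of 0.2 m (1.0 is 0.2 m), then the turn about the world's z in units of 2 pi rad (1.0 is 2 pi rad), then the gripper command: -1 is fully open, 1 is shut, values between are in proportion. A call has 1 to 8 rows; each row is the pose to reach, as a shift and turn from the pose commanded when the call began, turning the shorter way round; what a row does not reach only later rows make up. A row lasts 1/10 s, in which the tool goes at most 50 mm and 8.59 degrees, less where a joint would pass 70% of its speed; a pose out of reach is approached as far as the arm can. A call with a number of a shift or a turn outside -1 to 1 is refused whole. A call with a gripper value outside its range is refused whole. The fingers move at their own pace and stop on an object; "grip_force" is the grip in N (left out, the last holds). Time passes only in rows, so rows that repeat a pose let the fingers close. It gives the time, the measured TCP pose, the force, the opening and the grip force at its end, in the units of the state.
- sense(): the state, without advancing time (a new reading comes with each control period).
- read_camera(name): name is "side" or "top"; returns a dict with "img" (384x512x3 uint8, red, green, blue), "fx", "fy", "cx", "cy" (pixels), "eye" and "orientation" of the camera in the world. Camera axes: x right, y up, looking along -z (the intrinsics and any distortion apply to the point x, -y, -z); pixel columns grow to the right and rows downward; lengths in m; the calibration is good to about 2 mm. A picture is of the moment at which its call begins. There is no depth.
- finish_job(): hands the job in; it is judged then, once.
The state is a dict: "t": time; "joints": joint angles; "qd": joint speeds; "tau": joint torques, N m; "eef_pos": TCP position; "tcp_rot": TCP orientation; "contact_force": force on the tool from outside, world axes, zero at the start; "ft_torque": the same for the moment, N m; "gripper_width": finger opening in m; "grasp_force": force on a finger pad.
Only numpy, scipy, OpenCV 4.12 (cv2) and the standard library are available. Lean on these libraries where they do the work, as an engineer would, in place of code of your own. Each camera call takes 0.05 s, during which the arm holds its last target. There are 200 camera calls.

### The job

Take the thin release pin out of the wooden tool stand and, holding it upright, push it down through the round hole in the lid of the green blade case until the hidden spring latch lets go and the drawer springs open. Then stand the pin back upright in its own hole in the stand and let go; leave the chisel where it stands.

Things in the scene. Friction and masses are not known exactly. Their poses are not given: they have to be found in the camera images.
- pin_grip (a point): Release pin: straight wooden handle 28 mm thick, 70 tall; below it a disc collar 40 mm wide, 6 thick; then a steel rod 6 mm thick, 80 long. Point: handle centre, 41 mm above collar underside, 121 above rod tip; z up. 0.08-0.17 kg. At the start upright and centred in one of the stand's two 26 mm through holes, collar resting on the stand's top, 95 mm above the table; either tool in either hole.
- chisel_grip (a point): Chisel, the stand's other tool (leave it): short bulbous wooden palm handle up to 40 mm thick on a 36 mm collar, flat blade 20 mm wide, 55 long below. Point on its axis, 40 mm above the stand's top, 25 mm below the handle's end. It stands 100 mm from the pin, along the stand (fixed wooden bridge 230 x 90 mm, 95 tall, top 12 thick). z up.
- case_hole (a point): Centre of the case's only hole, round, 26 mm wide, atop its level 6 mm lid, 100 mm above the table; z up. Case: fixed green steel box 240 x 200 mm, long along x; +x runs to the drawer end, 195 mm off (rear end 45 mm). A level latch plate 36 mm square lies 55 mm under the hole: moves at 3 N, trips 11 mm lower (6 N), may be pushed on until the pin's collar meets the lid (80 mm, 8 N); springs back.
- drawer (a joint): How far the case's drawer is out, in m: 0 shut, 0.06 fully out, along +x of case_hole, away from the hole. Held shut by the latch; once tripped its own spring drives it out within about half a second and it stays out. It need not be touched.
Not all that is in view belongs to the job. What is shaped like the part that bears pin_grip but turquoise is not meant.

How it is judged:
By the outcome, as a careful person would: the job done as asked, in the order asked, and still so for the second after the job is handed in, with the robot touching nothing.
It also fails if it takes over 59 s, if anything falls off the work surface, if the arm or the gripper's body presses on something with over 40 N, if the wrist force passes 120 N, or if a joint passes its speed limit or range.

## Working session

There is one attempt and no reset: what is moved stays moved. The work goes in short steps, Python scripts to look and compute and a tool call to move; the robot and the scene stay as the last step left them, time stands still between calls to the robot, and variables do not carry over. Pictures are saved under pics/ and viewed, at most 10 in all, crops included, and the job is handed in when it is done.

Besides the shell and the picture viewer there is one more tool, called after ">>>" by a JSON object that holds its "api" and its "payload", one argument or row to a line. servo_tool: Moves the arm, as the interface text tells. Its arguments: {"type":"object","properties":{"plan":{"type":"array"},"grip_force":{"type":"number"}},"required":["plan"]}

```bash
mkdir -p pics; python3 - <<'E'
from cell import *
import cv2,numpy as np
s=sense();print({k:np.round(s[k],3) for k in('t','eef_pos','tcp_rot','gripper_width','joints')})
for n in('side','top'):
    c=read_camera(n);print(n,c['fx'],c['fy'],c['cx'],c['cy'],c['eye'],c['orientation'],[k for k in c])
    cv2.imwrite(f'pics/{n}0.png',c['img'][:,:,::-1])
E
```

```text
{'t': np.float64(0.0), 'eef_pos': array([0.282, 0.613, 0.303]), 'tcp_rot': array([-6.710e-01, -3.069e+00,  3.000e-03]), 'gripper_width': np.float64(0.085), 'joints': array([-1.248,  0.478,  0.022,  1.556, -0.011,  1.109, -0.083])}
side 367.86927292213636 367.86927292213636 253.9587945726895 187.23669932311356 [ 0.38774958 -0.54065594  0.65774356] [ 0.79012169 -0.0919937  -0.27155681] ['img', 'fx', 'fy', 'cx', 'cy', 'eye', 'orientation']
top 425.3884362536386 425.3884362536386 249.32891457294326 188.7317322413384 [ 0.35981443 -0.00447724  1.07475462] [ 0.13598405 -0.10721764 -1.5541679 ] ['img', 'fx', 'fy', 'cx', 'cy', 'eye', 'orientation']
```

View pics/side0.png

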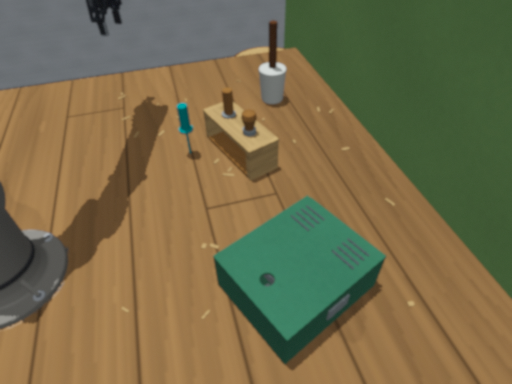

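View pics/top0.png

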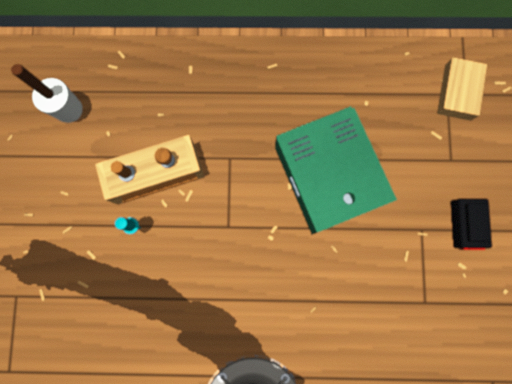

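The candidates for the pin are:
- The straight handle at side (228,102) / top (120,169), in the stand.
- The bulbous handle at side (249,122) / top (164,156), in the stand. This is the chisel.
- The turquoise pin at side (184,115), which is the decoy.
- The dark stick in the white cup at side (272,45).

I choose the straight brown one at side (228,102). The case hole is at side (268,279) / top (348,198). I'll check this in a close crop.

```bash
cat > h.py <<'E'
import numpy as np,cv2
from scipy.spatial.transform import Rotation as R
from cell import *
def ray(c,u,v):
    d=R.from_rotvec(c['orientation']).apply([(u-c['cx'])/c['fx'],-(v-c['cy'])/c['fy'],-1]);return np.array(c['eye']),d
def onz(c,u,v,z):
    e,d=ray(c,u,v);return e+d*(z-e[2])/d[2]
def proj(c,p):
    q=R.from_rotvec(c['orientation']).inv().apply(np.array(p)-c['eye']);return np.array([c['cx']-c['fx']*q[0]/q[2],c['cy']+c['fy']*q[1]/q[2]])
E
python3 - <<'E'
from h import *
S=read_camera('side');T=read_camera('top')
a=cv2.resize(S['img'][75:185,160:290],None,fx=5,fy=5,interpolation=cv2.INTER_CUBIC)[:,:,::-1]
b=cv2.resize(T['img'][130:210,90:210],None,fx=5,fy=5,interpolation=cv2.INTER_CUBIC)[:,:,::-1]
a=a[:,:650];cv2.imwrite('pics/a.png',a);cv2.imwrite('pics/b.png',b)
for n,c in(('S',S),('T',T)):
    h=cv2.cvtColor(c['img'],cv2.COLOR_RGB2HSV)
    g=cv2.inRange(h,(65,80,40),(88,255,255))
    k,l,st,ce=cv2.connectedComponentsWithStats(g)
    # green case blob containing hole
    hp=(268,279) if n=='S' else (348,198)
    w=np.zeros_like(g);w[hp[1]-14:hp[1]+15,hp[0]-14:hp[0]+15]=1
    m=((g==0)&(w>0)).astype('uint8')
    gray=c['img'].max(2).astype(int)
    k,l,st,ce=cv2.connectedComponentsWithStats(m)
    for i in range(1,k):print(n,'hole',st[i],ce[i],onz(c,*ce[i],.1))
for p in((277,137),(352,108),(395,200),(314,231)):print(onz(T,*p,.1))
E
```

```text
S hole [264 274  10  12  76] [268.86842105 278.80263158] [ 0.49565598 -0.21713029  0.1       ]
T hole [343 193  10  11  83] [347.48192771 198.43373494] [ 0.49221682 -0.21175409  0.1       ]
[ 0.63658691 -0.0490075   0.1       ]
[ 0.70953064 -0.22703028  0.1       ]
[ 0.48991657 -0.32037172  0.1       ]
[ 0.41643448 -0.13420166  0.1       ]
```

View pics/a.png

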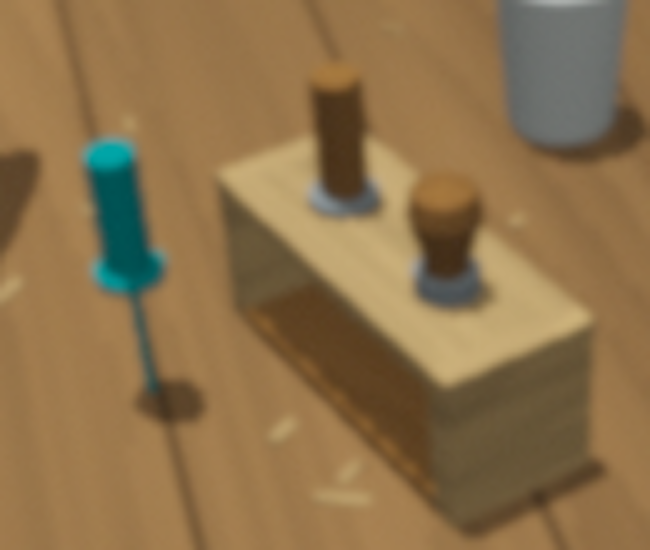

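View pics/b.png

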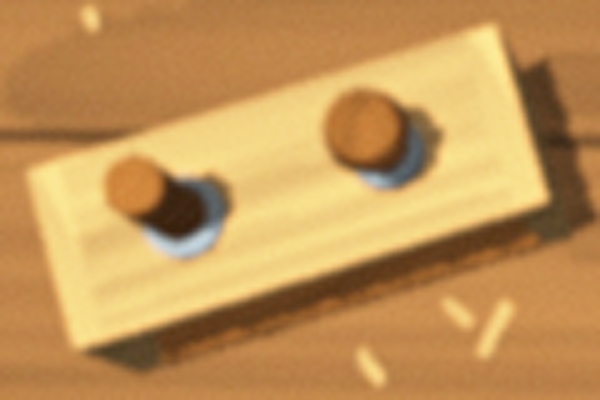

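The crops show the straight, slim brown handle on a wide collar (the pin) at side (228,102), top end at top-view (117,167). The bulbous chisel is at side (249,122) and the turquoise decoy is to the left. The pin choice is confirmed.

```bash
python3 - <<'E'
from h import *
S=read_camera('side');T=read_camera('top')
o=lambda u,v:(u/5-.4,v/5-.4)
for c,(x,y),u,v,z in((T,(90,130),136,186,.171),(S,(160,75),337,76,.171),(S,(160,75),345,195,.101),(T,(90,130),186,217,.101),(T,(90,130),365,129,.158),(T,(90,130),30,170,.095),(T,(90,130),495,25,.095),(T,(90,130),547,200,.095),(T,(90,130),80,348,.095)):
    p=o(u,v);print(onz(c,x+p[0],y+p[1],z))
s=sense();print(s['eef_pos'],R.from_rotvec(s['tcp_rot']).as_matrix().round(3),s['joints'])
E
```

```text
[0.54603114 0.30283814 0.171     ]
[0.54647221 0.30242625 0.171     ]
[0.54512415 0.29938103 0.101     ]
[0.54589978 0.30214974 0.101     ]
[0.57559328 0.2067855  0.158     ]
[0.56886909 0.37966129 0.095     ]
[0.6418846  0.16140863 0.095     ]
[0.55709272 0.13375415 0.095     ]
[0.48420901 0.35013167 0.095     ]
[0.28180925 0.61321134 0.30358375] [[-0.909  0.418 -0.   ]
 [ 0.418  0.909 -0.001]
 [-0.    -0.001 -1.   ]] [-1.24811499  0.47728075  0.02238166  1.55572017 -0.01150086  1.10931834
 -0.08306179]
```

>>> {"api": "servo_tool", "payload": {
  "plan": [
    [0.16, -0.19, 0, -0.02, -1],
    [0.33, -0.38, 0, -0.04, -1],
    [0.49, -0.57, 0, -0.06, -1],
    [0.66, -0.76, 0, -0.08, -1],
    [0.82, -0.9, 0, -0.1, -1],
    [0.95, -0.97, 0, -0.12, -1],
    [0.98, -1, 0, -0.13, -1],
    [0.98, -1, 0, -0.13, -1]
  ],
  "grip_force": 50
}}

```text
t: 1.1
eef_pos: [0.4795, 0.4115, 0.3039]
tcp_rot: [1.84, 2.545, -0.0]
contact_force: [-0.8, -0.3, -0.2]
gripper_width: 0.0852
grasp_force: 0.0
```

>>> {"api": "servo_tool", "payload": {
  "plan": [
    [0.11, -0.18, 0, 0, -1],
    [0.22, -0.36, 0, 0, -1],
    [0.34, -0.55, 0, 0, -1],
    [0.34, -0.55, 0, 0, -1],
    [0.34, -0.55, -0.1, 0, -1],
    [0.34, -0.55, -0.2, 0, -1],
    [0.34, -0.55, -0.2, 0, -1]
  ]
}}

```text
t: 1.8
eef_pos: [0.5436, 0.3041, 0.2612]
tcp_rot: [-1.829, -2.551, 0.007]
contact_force: [-0.7, 0.3, -0.2]
gripper_width: 0.0855
grasp_force: 0.0
```

```bash
python3 - <<'E'
from h import *
s=sense();print(s['eef_pos'],s['tcp_rot'])
S=read_camera('side');T=read_camera('top')
b=cv2.resize(S['img'][60:160,170:300],None,fx=5,fy=5,interpolation=cv2.INTER_CUBIC)[:,:,::-1]
cv2.imwrite('pics/c.png',b)
p=proj(S,s['eef_pos']-[0,0,.054]);print(p,(p-[170,60])*5)
E
```

```text
[0.54356423 0.30408641 0.26120942] [-1.82911782 -2.55107383  0.00731227]
[224.70531129  76.74720794] [273.52655643  83.73603969]
```

View pics/c.png

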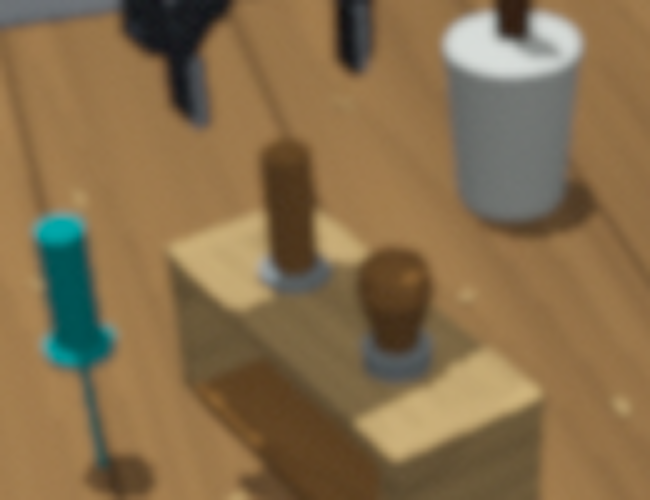

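The open fingers straddle the pin handle (pin top at crop (287,155), fingertips at (200,120) and (350,70)), and the chisel is clear. I'll go down and grip.

>>> {"api": "servo_tool", "payload": {
  "plan": [
    [0, 0, -0.1, 0, -1],
    [0, 0, -0.2, 0, -1],
    [0, 0, -0.3, 0, -1],
    [0, 0, -0.37, 0, -1],
    [0, 0, -0.37, 0, -1],
    [0, 0, -0.37, 0, -1],
    [0, 0, -0.37, 0, 0],
    [0, 0, -0.37, 0, 0.5]
  ]
}}

```text
t: 2.7
eef_pos: [0.5464, 0.3037, 0.1911]
tcp_rot: [1.835, 2.55, 0.003]
contact_force: [0.7, -0.7, 0.3]
gripper_width: 0.0589
grasp_force: 0.0
```

>>> {"api": "servo_tool", "payload": {
  "plan": [
    [0, 0, 0, 0, 1],
    [0, 0, 0, 0, 1],
    [0, 0, 0, 0, 1],
    [0, 0, 0, 0, 1],
    [0, 0, 0, 0, 1],
    [0, 0, 0, 0, 1]
  ],
  "grip_force": 60
}}

```text
t: 3.3
eef_pos: [0.5461, 0.3035, 0.1904]
tcp_rot: [1.835, 2.55, 0.001]
contact_force: [-1.1, -1.0, 5.8]
gripper_width: 0.0268
grasp_force: 58.7
```

>>> {"api": "servo_tool", "payload": {
  "plan": [
    [0, 0, 0.1, 0, 1],
    [0, 0, 0.2, 0, 1],
    [0, 0, 0.3, 0, 1],
    [0, 0, 0.45, 0, 1],
    [0, 0, 0.6, 0, 1],
    [0, 0, 0.75, 0, 1],
    [0, 0, 0.83, 0, 1],
    [0, 0, 0.83, 0, 1]
  ]
}}

```text
t: 4.1
eef_pos: [0.5466, 0.3036, 0.358]
tcp_rot: [1.835, 2.549, 0.006]
contact_force: [-0.2, 0.4, -1.0]
gripper_width: 0.027
grasp_force: 59.3
```

```bash
python3 - <<'E'
from h import *
s=sense();print(s['eef_pos'],s['tcp_rot'],s['gripper_width'],s['grasp_force'],s['contact_force'])
S=read_camera('side');T=read_camera('top')
a=cv2.resize(S['img'][20:160,160:300],None,fx=4,fy=4,interpolation=cv2.INTER_CUBIC)[:,:,::-1]
cv2.imwrite('pics/d.png',a)
e=s['eef_pos']
print([((proj(S,e-[0,0,z])-[160,20])*4).round() for z in(.054,.095,.175)])
E
```

```text
[0.54661443 0.3035921  0.35796337] [1.83455459 2.54881315 0.00580443] 0.02701534956244623 59.3155699968338 [-0.20625536  0.36366527 -1.00975445]
[array([252.,  74.]), array([257., 141.]), array([266., 262.])]
```

View pics/d.png

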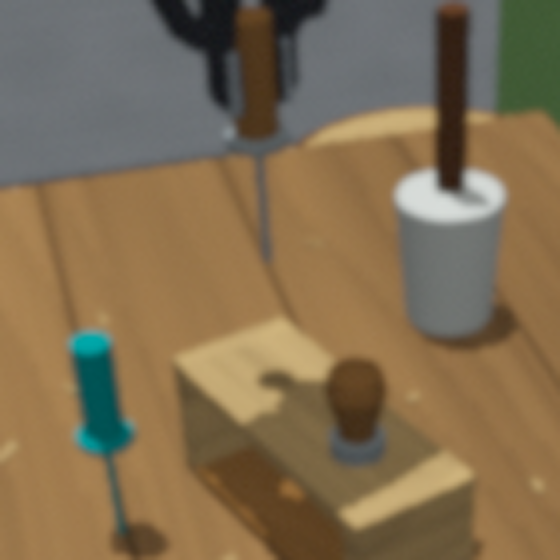

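The pin is held upright. Its tip is at crop (266,262), as predicted from the TCP pose. The chisel hasn't been disturbed. I'll move to the case.

>>> {"api": "servo_tool", "payload": {
  "plan": [
    [-0.01, -0.1, 0, 0, 1],
    [-0.02, -0.25, 0, 0, 1],
    [-0.04, -0.4, 0, 0, 1],
    [-0.055, -0.55, 0, 0, 1],
    [-0.07, -0.7, 0, 0, 1],
    [-0.085, -0.85, 0, 0, 1],
    [-0.1, -1, 0, 0, 1],
    [-0.1, -1, 0, 0, 1]
  ]
}}

```text
t: 5.0
eef_pos: [0.5247, 0.097, 0.3545]
tcp_rot: [-1.845, -2.542, 0.006]
contact_force: [-0.3, -0.1, -1.9]
gripper_width: 0.0269
grasp_force: 59.4
```

>>> {"api": "servo_tool", "payload": {
  "plan": [
    [-0.01, -0.15, 0, 0, 1],
    [-0.02, -0.3, 0, 0, 1],
    [-0.04, -0.45, 0, 0, 1],
    [-0.055, -0.6, 0, 0, 1],
    [-0.07, -0.75, 0, 0, 1],
    [-0.085, -0.9, 0, 0, 1],
    [-0.1, -1, 0, 0, 1],
    [-0.1, -1, 0, 0, 1]
  ]
}}

```text
t: 5.8
eef_pos: [0.5042, -0.1003, 0.3548]
tcp_rot: [-1.842, -2.544, 0.004]
contact_force: [-0.0, 0.3, -2.5]
gripper_width: 0.0266
grasp_force: 59.4
```

>>> {"api": "servo_tool", "payload": {
  "plan": [
    [-0.01, -0.15, 0, 0, 1],
    [-0.025, -0.3, 0, 0, 1],
    [-0.04, -0.45, 0, 0, 1],
    [-0.055, -0.58, 0, 0, 1],
    [-0.055, -0.58, -0.1, 0, 1],
    [-0.055, -0.58, -0.2, 0, 1],
    [-0.055, -0.58, -0.26, 0, 1],
    [-0.055, -0.58, -0.26, 0, 1]
  ]
}}

```text
t: 6.6
eef_pos: [0.4939, -0.2114, 0.3017]
tcp_rot: [-1.831, -2.547, 0.003]
contact_force: [-0.1, 0.0, -2.1]
gripper_width: 0.0266
grasp_force: 59.4
```

```bash
python3 - <<'E'
from h import *
s=sense();e=s['eef_pos'];print(e,s['tcp_rot'],s['gripper_width'],s['contact_force'])
S=read_camera('side');T=read_camera('top')
x,y=205,195
a=cv2.resize(S['img'][y:y+120,x:x+130],None,fx=5,fy=5,interpolation=cv2.INTER_CUBIC)[:,:,::-1]
cv2.imwrite('pics/e.png',a)
print([((proj(S,p)-[x,y]+.5)*5).round() for p in(e-[0,0,.175],(.495,-.2125,.1))])
E
```

```text
[ 0.49391881 -0.21143776  0.30165284] [-1.83138531 -2.54727594  0.00280794] 0.026598991109489534 [-0.14014686  0.02868558 -2.07733508]
[array([312., 366.]), array([316., 411.])]
```

View pics/e.png

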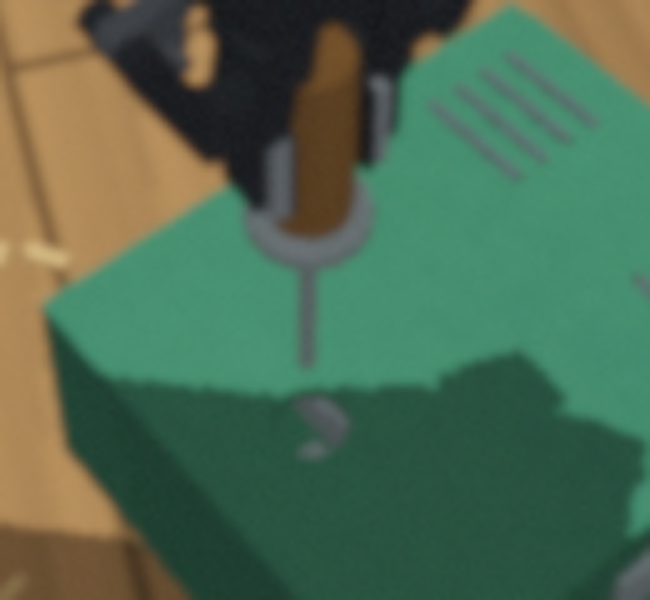

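The rod tip is at crop (307,366), and the hole is at (321,427), about 60 px lower in the picture. Correcting to the mean of the two views means a 3 mm shift in -y. I'll enter the lid while watching the force.

>>> {"api": "servo_tool", "payload": {
  "plan": [
    [0, -0.015, 0, 0, 1],
    [0, -0.015, 0, 0, 1],
    [0, -0.015, -0.06, 0, 1],
    [0, -0.015, -0.12, 0, 1],
    [0, -0.015, -0.18, 0, 1],
    [0, -0.015, -0.22, 0, 1],
    [0, -0.015, -0.22, 0, 1]
  ]
}}

```text
t: 7.4
eef_pos: [0.4941, -0.2153, 0.2582]
tcp_rot: [-1.833, -2.548, 0.002]
contact_force: [-0.1, -0.2, -1.7]
gripper_width: 0.0265
grasp_force: 59.4
```

```bash
python3 - <<'E'
from h import *
s=sense();e=s['eef_pos'];print(e,s['tcp_rot'],s['gripper_width'],s['contact_force'],s['ft_torque'])
S=read_camera('side')
x,y=205,195
a=cv2.resize(S['img'][y:y+120,x:x+130],None,fx=5,fy=5,interpolation=cv2.INTER_CUBIC)[:,:,::-1]
cv2.imwrite('pics/f.png',a)
E
```

```text
[ 0.49406636 -0.21528255  0.25816865] [-1.83348631e+00 -2.54753986e+00  2.11302141e-03] 0.026480389035270464 [-0.12844611 -0.22692283 -1.73427873] [-0.03437643  0.02502718  0.00617548]
```

View pics/f.png

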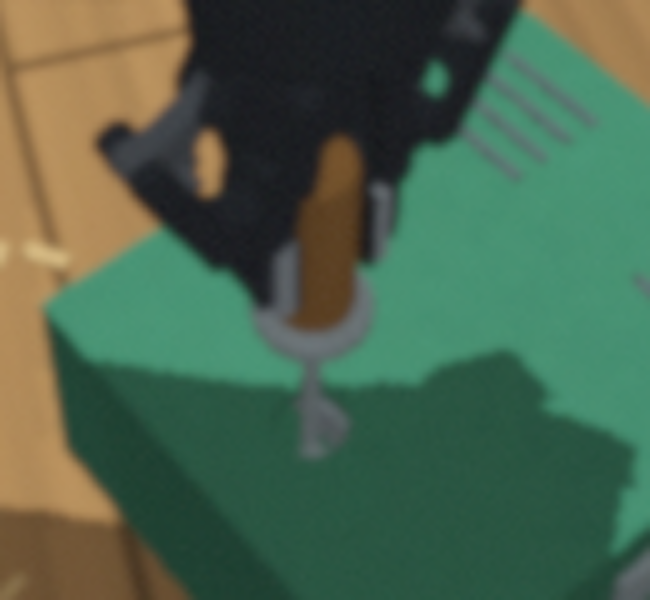

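The rod tip is inside the hole with no contact force; the rod is at x≈311 and the hole centre at x≈321. I'll nudge it toward the centre and push down.

>>> {"api": "servo_tool", "payload": {
  "plan": [
    [0.01, -0.01, 0, 0, 1],
    [0.01, -0.01, -0.07, 0, 1],
    [0.01, -0.01, -0.14, 0, 1],
    [0.01, -0.01, -0.2, 0, 1],
    [0.01, -0.01, -0.25, 0, 1],
    [0.01, -0.01, -0.28, 0, 1],
    [0.01, -0.01, -0.29, 0, 1],
    [0.01, -0.01, -0.29, 0, 1]
  ]
}}

```text
t: 8.25
eef_pos: [0.4966, -0.2178, 0.2019]
tcp_rot: [-1.835, -2.549, 0.0]
contact_force: [-2.8, 0.3, 4.5]
gripper_width: 0.0265
grasp_force: 59.9
```

>>> {"api": "servo_tool", "payload": {
  "plan": [
    [0, 0, 0, 0, 1],
    [0, 0, 0, 0, 1],
    [0, 0, 0, 0, 1],
    [0, 0, 0, 0, 1]
  ]
}}

```text
t: 8.65
eef_pos: [0.4967, -0.2177, 0.202]
tcp_rot: [-1.835, -2.55, 0.0]
contact_force: [-3.4, 0.7, 3.4]
gripper_width: 0.027
grasp_force: 59.9
```

```bash
python3 - <<'E'
from h import *
s=sense();e=s['eef_pos'];print(e,s['gripper_width'],s['contact_force'],s['ft_torque'])
S=read_camera('side')
a=cv2.resize(S['img'][180:384,180:450],None,fx=2.9,fy=2.9)[:,:,::-1]
cv2.imwrite('pics/g.png',a)
E
```

```text
[ 0.49666472 -0.21772094  0.20202084] 0.02702145003461053 [-3.43348334  0.73875174  3.38774387] [0.0521697  0.92332371 0.01656445]
```

View pics/g.png

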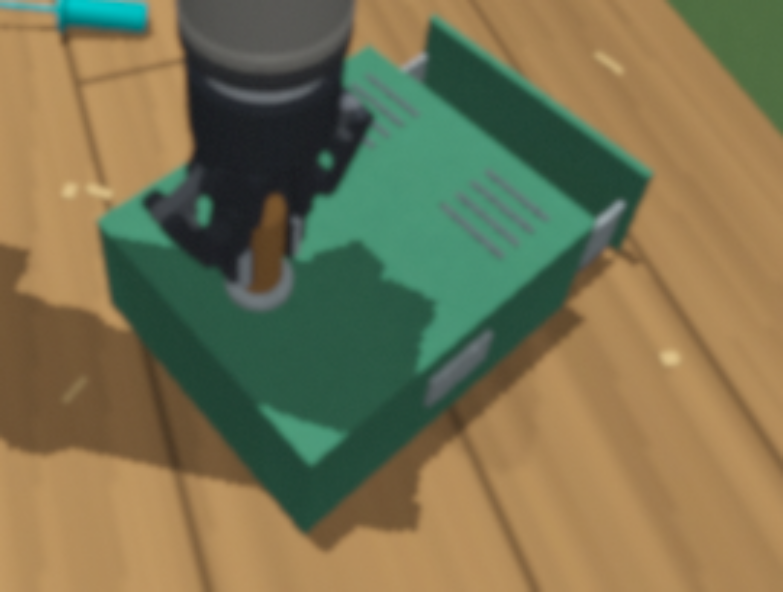

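The drawer has sprung fully open at crop (540,130), so the latch tripped. The turquoise decoy, which stood free on its rod, now lies flat at the upper left. I'll withdraw straight up and measure where it lies.

>>> {"api": "servo_tool", "payload": {
  "plan": [
    [0, 0, 0.1, 0, 1],
    [0, 0, 0.2, 0, 1],
    [0, 0, 0.3, 0, 1],
    [0, 0, 0.45, 0, 1],
    [0, 0, 0.6, 0, 1],
    [0, 0, 0.75, 0, 1],
    [0, 0, 0.78, 0, 1],
    [0, 0, 0.78, 0, 1]
  ]
}}

```text
t: 9.5
eef_pos: [0.4975, -0.2175, 0.3583]
tcp_rot: [1.833, 2.549, 0.002]
contact_force: [-0.7, 0.0, -1.8]
gripper_width: 0.0269
grasp_force: 59.6
```

```bash
python3 - <<'E'
from h import *
s=sense();print(s['eef_pos'],s['gripper_width'],s['contact_force'],s['ft_torque'])
for i in range(2):
  for n in('side','top'):
    c=read_camera(n);h=cv2.cvtColor(c['img'],cv2.COLOR_RGB2HSV)
    m=cv2.inRange(h,(88,120,60),(100,255,255));ys,xs=np.nonzero(m)
    if len(xs):
        r=cv2.minAreaRect(np.c_[xs,ys].astype('f4'));b=cv2.boxPoints(r);print(n,len(xs),r,[onz(c,*p,.015)[:2].round(3) for p in b])
E
```

```text
[ 0.49750205 -0.21752963  0.35826887] 0.026861474483972254 [-0.73322161  0.00524452 -1.78735235] [-0.00102165  0.03488989 -0.01325671]
side 310 ((214.19357299804688, 184.3600311279297), (32.70566940307617, 12.038244247436523), 6.115503787994385) [array([0.419, 0.127]), array([0.429, 0.169]), array([0.507, 0.132]), array([0.494, 0.091])]
top 377 ((198.68133544921875, 226.07431030273438), (13.840581893920898, 62.10517501831055), 27.474430084228516) [array([0.369, 0.19 ]), array([0.507, 0.123]), array([0.492, 0.092]), array([0.354, 0.159])]
side 310 ((214.28659057617188, 184.4207305908203), (32.908599853515625, 12.03703784942627), 6.34019136428833) [array([0.419, 0.127]), array([0.429, 0.169]), array([0.507, 0.131]), array([0.494, 0.09 ])]
top 377 ((198.68133544921875, 226.07431030273438), (13.840581893920898, 62.10517501831055), 27.474430084228516) [array([0.369, 0.19 ]), array([0.507, 0.123]), array([0.492, 0.092]), array([0.354, 0.159])]
```

>>> {"api": "servo_tool", "payload": {
  "plan": [
    [0.01, 0.1, 0, 0, 1],
    [0.02, 0.25, 0, 0, 1],
    [0.04, 0.4, 0, 0, 1],
    [0.055, 0.55, 0, 0, 1],
    [0.07, 0.7, 0, 0, 1],
    [0.085, 0.85, 0, 0, 1],
    [0.1, 1, 0, 0, 1],
    [0.1, 1, 0, 0, 1]
  ]
}}

```text
t: 10.5
eef_pos: [0.5169, -0.0126, 0.3564]
tcp_rot: [-1.824, -2.554, 0.0]
contact_force: [-0.1, -0.1, -0.7]
gripper_width: 0.027
grasp_force: 59.6
```

>>> {"api": "servo_tool", "payload": {
  "plan": [
    [0.01, 0.15, 0, 0, 1],
    [0.02, 0.3, 0, 0, 1],
    [0.04, 0.45, 0, 0, 1],
    [0.055, 0.6, 0, 0, 1],
    [0.07, 0.75, 0, 0, 1],
    [0.085, 0.9, 0, 0, 1],
    [0.1, 1, 0, 0, 1],
    [0.1, 1, 0, 0, 1]
  ]
}}

```text
t: 11.3
eef_pos: [0.5366, 0.1856, 0.3567]
tcp_rot: [-1.829, -2.553, 0.001]
contact_force: [-0.3, 0.6, -2.2]
gripper_width: 0.0272
grasp_force: 59.6
```

>>> {"api": "servo_tool", "payload": {
  "plan": [
    [0.01, 0.15, 0, 0, 1],
    [0.02, 0.3, 0, 0, 1],
    [0.035, 0.45, 0, 0, 1],
    [0.045, 0.605, 0, 0, 1],
    [0.045, 0.605, 0, 0, 1],
    [0.045, 0.605, -0.1, 0, 1],
    [0.045, 0.605, -0.25, 0, 1],
    [0.045, 0.605, -0.25, 0, 1]
  ]
}}

```text
t: 12.1
eef_pos: [0.5444, 0.3006, 0.3036]
tcp_rot: [-1.836, -2.547, 0.013]
contact_force: [-0.5, -1.3, -2.9]
gripper_width: 0.0268
grasp_force: 59.5
```

```bash
python3 - <<'E'
from h import *
s=sense();e=s['eef_pos'];print(e,s['tcp_rot'],s['gripper_width'],s['contact_force'],s['ft_torque'])
S=read_camera('side')
x,y=165,40
a=cv2.resize(S['img'][y:y+130,x:x+130],None,fx=4.5,fy=4.5,interpolation=cv2.INTER_CUBIC)[:,:,::-1]
cv2.imwrite('pics/i.png',a)
# hue/brown & grey near the predicted tip / collar
for z in(.095,.175):print(z,proj(S,e-[0,0,z]))
for z in(.115,.135,.155):
    u,v=proj(S,e-[0,0,z]).round().astype(int);r=S['img'][v,u-9:u+10].astype(int);print(u,v,(r[:,0]-r[:,2]).tolist())
h=proj(S,(.546,.3025,.095));print('hole',h)
E
```

```text
[0.544353   0.30055361 0.30363883] [-1.83614535 -2.54663528  0.01320247] 0.026801814882611096 [-0.53307291 -1.29566436 -2.85440568] [0.01574216 0.02719608 0.02099841]
0.095 [225.27915539  76.82746658]
0.175 [227.5120077  104.56119369]
226 84 [82, 81, 82, 81, 80, 81, 73, 51, 24, 29, 57, 73, 79, 80, 80, 80, 80, 81, 81]
226 91 [82, 83, 82, 82, 83, 81, 78, 64, 39, 23, 42, 62, 68, 75, 78, 80, 82, 80, 80]
227 98 [82, 83, 83, 82, 83, 84, 76, 56, 32, 38, 61, 77, 80, 76, 71, 73, 79, 81, 82]
hole [228.80186928 114.80994596]
```

The rod matches its predicted line to within 0.5 px, so it is still upright in the grip. I'll insert it.

>>> {"api": "servo_tool", "payload": {
  "plan": [
    [0, 0, 0, 0, 1],
    [0, 0, -0.08, 0, 1],
    [0, 0, -0.16, 0, 1],
    [0, 0, -0.24, 0, 1],
    [0, 0, -0.32, 0, 1],
    [0, 0, -0.32, 0, 1]
  ]
}}

```text
t: 12.75
eef_pos: [0.5457, 0.3028, 0.2435]
tcp_rot: [-1.835, -2.549, 0.002]
contact_force: [-0.2, 0.3, -2.3]
gripper_width: 0.0268
grasp_force: 59.5
```

>>> {"api": "servo_tool", "payload": {
  "plan": [
    [0, 0, -0.06, 0, 1],
    [0, 0, -0.12, 0, 1],
    [0, 0, -0.18, 0, 1],
    [0, 0, -0.23, 0, 1],
    [0, 0, -0.255, 0, 1],
    [0, 0, -0.26, 0, 1],
    [0, 0, -0.26, 0, 1],
    [0, 0, -0.26, 0, 1]
  ]
}}

```text
t: 13.55
eef_pos: [0.5462, 0.3035, 0.1924]
tcp_rot: [1.835, 2.55, 0.001]
contact_force: [0.3, -0.7, -1.5]
gripper_width: 0.0266
grasp_force: 59.5
```

>>> {"api": "servo_tool", "payload": {
  "plan": [
    [0, 0, -0.005, 0, 1],
    [0, 0, -0.01, 0, 1],
    [0, 0, -0.01, 0, 1],
    [0, 0, -0.01, 0, 1]
  ]
}}

```text
t: 13.95
eef_pos: [0.5461, 0.3035, 0.1905]
tcp_rot: [1.835, 2.55, 0.001]
contact_force: [-0.8, -0.2, 3.6]
gripper_width: 0.0269
grasp_force: 59.9
```

Contact with the stand. I'll open gradually, then rise.

>>> {"api": "servo_tool", "payload": {
  "plan": [
    [0, 0, 0, 0, 0.2],
    [0, 0, 0, 0, 0],
    [0, 0, 0, 0, -0.5],
    [0, 0, 0, 0, -1],
    [0, 0, 0, 0, -1],
    [0, 0, 0, 0, -1],
    [0, 0, 0, 0, -1],
    [0, 0, 0, 0, -1]
  ]
}}

```text
t: 14.75
eef_pos: [0.5458, 0.3033, 0.1899]
tcp_rot: [-1.835, -2.55, 0.0]
contact_force: [-0.1, -0.5, 0.4]
gripper_width: 0.0853
grasp_force: 0.0
```

>>> {"api": "servo_tool", "payload": {
  "plan": [
    [0, 0, 0.05, 0, -1],
    [0, 0, 0.15, 0, -1],
    [0, 0, 0.3, 0, -1],
    [0, 0, 0.45, 0, -1],
    [0, 0, 0.6, 0, -1],
    [0, 0, 0.7, 0, -1],
    [0, 0, 0.7, 0, -1],
    [0, 0, 0.7, 0, -1]
  ]
}}

```text
t: 15.55
eef_pos: [0.5458, 0.3033, 0.3304]
tcp_rot: [1.835, 2.55, 0.001]
contact_force: [0.1, 0.2, -0.4]
gripper_width: 0.0855
grasp_force: 0.0
```

```bash
python3 - <<'E'
from h import *
s=sense();print(s['t'],s['eef_pos'],s['gripper_width'],s['contact_force'],abs(s['qd']).max())
S=read_camera('side')
a=cv2.resize(S['img'],(768,576),interpolation=cv2.INTER_CUBIC)[:,:,::-1]
cv2.imwrite('pics/z.png',a)
E
```

```text
15.55 [0.54580723 0.30331485 0.33036936] 0.08546242296345541 [ 0.05639361  0.19561174 -0.40840163] 0.02633970901890478
```

View pics/z.png

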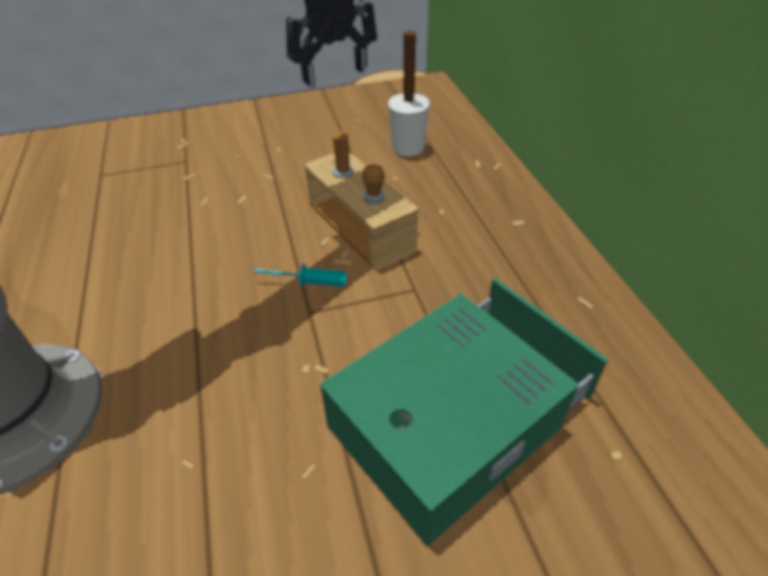

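The pin stands upright in its hole at (342,155) and the chisel is in place at (373,182). The drawer is open at (550,330) and the gripper is clear. The turquoise decoy lies still on the table at (305,275).

```bash
python3 -c "
from cell import *
print(finish_job())"
```

```text
the job is handed in; nothing more can be done
None
```

The job is handed in at about 15.6 s: the latch tripped, the drawer is open, the pin is back upright in its own hole and the chisel was not touched; the turquoise decoy toppled while the arm was carrying the pin to the case (I don't know if the arm touched it) and lies on the table.

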